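# Hook the offcut tray out of its bay and seat it on the stop

## Robot

A 6-joint arm with a two-finger parallel gripper is mounted at the origin on a cart in front of the work surface, level with it; the furniture and walls round the work are solid. World frame = base frame: x ahead of the robot, y to its left, z up, the work surface at z = 0. Lengths are in mm, angles in rad, forces in N, time in s.
With the tool pointing down it reaches from about 275 to 725 mm from the base axis. Payload 15.9 kg.
Tool frame: the origin (TCP) lies midway between the tips of the shut fingers; the grasp point (between the pads) lies 19 mm behind it (hold_point_z is the distance from the TCP to the grasp point, in mm); z points along the fingers, y is the direction in which the jaws open and shut (so a half turn about z gives the same grasp; the last joint's range is limited). The gripper opens to 85 mm and grips with 20 to 120 N. Pads are 22 mm wide; open, the fingers measure 114 mm over their backs; the gripper's body (76 mm by 85 mm) begins 54 mm behind the grasp point. The pads swing forward as they close: fully open they stand 13 mm farther back than shut.
Start: joints at [-1.349, 0.213, -0.034, 1.323, 0, 1.571], TCP at [109.988, -487.738, 231.306] pointing down, gripper open.
Joint ranges: [-2.98, 2.98], [-0.74, 1.72], [-1.14, 1.35], [-2.1, 2.04], [-1.57, 1.44], [-3.14, 3.14]. Speed limits (rad/s): [1.89, 1.89, 2.39, 2.57, 3.14, 3.14].

## Interface

Orientations are given as [roll, pitch, yaw] about the fixed x, y, z axes, in that order (R = Rz(yaw) Ry(pitch) Rx(roll)).
In Python, from cell import state, snapshot, close_job, hold_point_z gives the robot as it stands.
- The arm moves only by the shell command python3 -m crank 'ROWS'. ROWS is JSON, one flat list of numbers, 5 for each row, row after row: the closure, from -1 (fully open) to 1 (shut), then the shift along the world's x, y, z in cm, then the turn about the world's z in degrees. A call has 1 to 8 rows; each row shifts and turns the commanded pose from where the row before left it; what a row does not reach is not made up. A row lasts 1/12 s, in which the tool goes at most 41.7 mm and 7.16 degrees, less where a joint would pass 70% of its speed; a pose out of reach is approached as far as the arm can. A call is refused whole if a number of a shift passes 4.17 or a number of a turn 7.16, either way. A call with a gripper value outside its range is refused whole. The fingers move at their own pace and stop on an object; the grip force is fixed at half the most. Time passes only in rows, so rows that do not move let the fingers close. It gives the time, the measured TCP pose, the force and the opening at its end, in the units of the state.
- state(): the state, without advancing time (a new reading comes with each control period).
- snapshot(name): name is "scene" or "top" or "wrist"; returns a dict with "frame" (480x640x3 uint8, blue, green, red), "range_z" (480x640 float32, mm along the optical axis (not along the pixel's ray), 0 where there is no reading), "camera_matrix" (3x3 intrinsics, pixels), "extrinsics" (4x4, takes a point from camera to world coordinates). Camera axes: x right, y up, looking along -z (the intrinsics and any distortion apply to the point x, -y, -z); pixel columns grow to the right and rows downward; lengths in mm; the calibration is good to about 2 mm. A picture is of the moment at which its call begins.
- close_job(): hands the job in, once; it reports no verdict.
The state is a dict: "time": time; "joints": joint angles; "dq": joint speeds; "joint_efforts": joint torques, N m; "tcp_pos": TCP position; "orientation": TCP orientation; "wrist_force": force on the tool from outside, world axes, zero at the start; "torque": the same for the moment, N m; "opening": finger opening in mm.
Only numpy, scipy, OpenCV 4.12 (cv2) and the standard library are available. Lean on these libraries where they do the work, as an engineer would, in place of code of your own. Each camera call takes 0.05 s, during which the arm holds its last target.

## Task

Use the drag hook to pull the offcut tray out of its low bay: put the hook through the ring on the tray's front and draw the tray out, keeping the gripper itself off the tray, until its front bears on both posts of the stop bar, and hold it snug there for a second with a firm steady pull of about 12 N, never more than 25 N. Then unhook, leaving the tray out at the stop, and lay the hook flat on the open worktop, clear of the tray; do not disturb the other things.

Things in the scene. Friction and masses are not known exactly. Their poses are not given: they have to be found in the camera images.
- bay: Low grey sheet-metal bay fixed to the worktop: two side walls, back wall and roof, 158 mm wide outside (148 inside), 140 mm deep, roof underside 70 mm up, open at the mouth. Origin on the worktop under the middle of the mouth; x points into the bay, z up, y across. The mouth looks to the robot's left and a little towards it.
- stop_bar: Dark steel bar fixed across the tray's way: strip 3 mm thick, 150 long, with a post 14 mm broad, 32 tall at each end (y = +/-63 mm, 112 mm free between). Origin on the worktop, 50 to 75 mm outside the bay's mouth; axes as the bay's. The posts are bolted in slots: the faces the tray comes to bear on stand together anywhere from x = -7 to +7 mm; this is not measured, so feel for it.
- tray: Open steel tray of offcuts, 0.5 to 0.9 kg, 140 mm wide, 130 long, 40 high, loose in the bay with 4 mm play each side; slides with about 2 to 7 N. Origin under the middle of its front face, x into the bay, z up. The front face bears on the stop's posts. They are rigid: the pull then rises by about 5 N per mm, so creep up and feel it.
- eye (a point): Middle of the hole of the round upright pull ring on the tray's front, 40 mm above the worktop and 20 mm in front of the front face. Ring of 6 mm wire, hole 24 mm across, rigid on the tray; the hole's axis is the tray's y (level, across the pull direction), so a hook enters it sideways. Axes as the tray's.
- drag_hook: Hand hook lying flat, 0.16 kg: wooden handle 100 mm long, 24 wide, 26 high, then a 7 mm rod. Origin under the handle's middle; x from handle to hook, z up. Handle and rod axis 13 mm above the origin. At x = 145 mm the rod turns off to +y: limb 7 mm thick, tip 34 mm from the rod axis, end bent back 6 mm towards the handle. Grip it across y; 80 N or more keeps it from slipping.
- hook_seat (a point): Middle of the hook's limb, where the ring is to sit: x = 145, y = 14, z = 13 mm in the drag hook's frame. Axes as the drag hook's.
- tip_box: Bystander: small box, 44 x 64 x 26 mm, origin under its middle.
- weld_magnet: Bystander: flat triangular welding magnet, 74 x 103 x 16 mm, origin under its middle.
- gusset: Bystander: flat three-cornered steel gusset plate, 65 x 65 x 6 mm, origin under its middle.

How it is judged (in metres and radians):
On the way, in this order (a step that is already met when the one before it is completed fails the run):
1. the hook is in the ring and pulls on it (distance between hook_seat and eye below 0.019 m and contact force between drag_hook and tray above 1.5 N), for 0.1 s.
2. drawn by the hook, the tray bears on the stop with 4 N or more for 0.4 s (distance between hook_seat and eye below 0.019 m and contact force between drag_hook and tray above 4 N and contact force between tray and stop_bar above 4 N), for 0.4 s.
At the end, for the whole second after the job is handed in: The tray stands flat, drawn out so that its front is no more than 10 mm inward of the stop bar's origin and square to the bar (3 degrees), and the drag hook lies flat on the worktop, at rest, not touching the tray, its hook at least 60 mm from the ring (x of tray in the frame of stop_bar below 0.01 m and angle between the x axis of tray and the x axis of stop_bar, either way round below 0.06 rad and angle between tray's own z axis and vertical below 0.05 rad and angle between drag_hook's own z axis and vertical below 0.1 rad and height (world z) of drag_hook between -0.008 and 0.008 m and horizontal distance between hook_seat and eye above 0.06 m and contact force between drag_hook and tray below 0.1 N and linear speed of each of drag_hook, tray below 0.02 m/s).
It fails at once if the hook pulls or pushes the tray with more than 25 N (contact force between drag_hook and tray above 25 N).
It fails at once if the gripper touches the tray (contact force between any of the fingers, the arm and tray above 1 N).
It fails at once if the tray is tipped up (angle between tray's own z axis and vertical above 0.15 rad).
It fails at once if a bystander is moved more than 20 mm (distance of any of tip_box, weld_magnet, gusset from where it was at the start of the episode above 0.02 m).
It also fails if it takes over 64 s, if anything falls off the work surface, if the arm or the gripper's body presses on something with over 40 N, if the wrist force passes 120 N, or if a joint passes its speed limit or range.

## Working session

There is one attempt and no reset: what is moved stays moved. The work goes in short steps, Python scripts to look and compute and a shell command to move; the robot and the scene stay as the last step left them, time stands still between calls to the robot, and variables do not carry over. Pictures are saved under pics/ and viewed, and the job is handed in when it is done.

```bash
ls; mkdir -p pics; cat > h.py <<'E'
import numpy as np,cv2
from cell import state,snapshot
def w(s,u,v,z=None):
    K=s["camera_matrix"];E=s["extrinsics"]
    r=np.array([(u-K[0,2])/K[0,0],-(v-K[1,2])/K[1,1],-1.])
    if z is None: p=r*s["range_z"][int(v),int(u)]; return (E@np.r_[p,1])[:3]
    d=E[:3,:3]@r;o=E[:3,3]
    return o+d*(z-o[2])/d[2]
E
python3 - <<'E'
from h import *
print(state())
import pickle
for n in ["scene","top"]:
    s=snapshot(n);pickle.dump(s,open(n+".pkl","wb"));cv2.imwrite(f"pics/{n}0.png",s["frame"])
    print(n,s["extrinsics"].round(2),s["camera_matrix"])
E
```

```text
pics
{'time': 0.0, 'joints': array([-1.34903355e+00,  2.13331103e-01, -3.50246563e-02,  1.32351107e+00,
        1.11624503e-05,  1.57084023e+00]), 'dq': array([-0.00177243, -0.00130306,  0.00180381,  0.00097393,  0.00036479,
        0.00114578]), 'joint_efforts': array([ 5.98660103e-03, -6.86162138e+01,  4.87118626e+01,  1.73606834e-02,
        3.80670735e-04, -2.94937433e-05]), 'tcp_pos': array([ 109.90575947, -487.43345769,  230.84235189]), 'orientation': array([-3.14052215e+00, -1.11154465e-05,  2.21718864e-01]), 'wrist_force': array([ 0.23342911, -0.08825081,  0.15761219]), 'torque': array([-0.01354438, -0.05253084, -0.02468373]), 'opening': 85.57787951255139}
scene [[-9.0000e-01  3.3000e-01 -3.0000e-01  2.5752e+02]
 [-4.4000e-01 -6.3000e-01  6.3000e-01  5.3109e+02]
 [ 2.0000e-02  7.0000e-01  7.1000e-01  7.4755e+02]
 [ 0.0000e+00  0.0000e+00  0.0000e+00  1.0000e+00]] [[562.76074348   0.         320.19402141]
 [  0.         562.76074348 239.66540485]
 [  0.           0.           1.        ]]
top [[ 1.00000e-02  9.80000e-01 -1.80000e-01  3.75480e+02]
 [-1.00000e+00  1.00000e-02  1.00000e-02 -7.62300e+01]
 [ 1.00000e-02  1.80000e-01  9.80000e-01  1.02474e+03]
 [ 0.00000e+00  0.00000e+00  0.00000e+00  1.00000e+00]] [[622.44754164   0.         319.61642886]
 [  0.         622.44754164 234.51824465]
 [  0.           0.           1.        ]]
```

View pics/scene0.png

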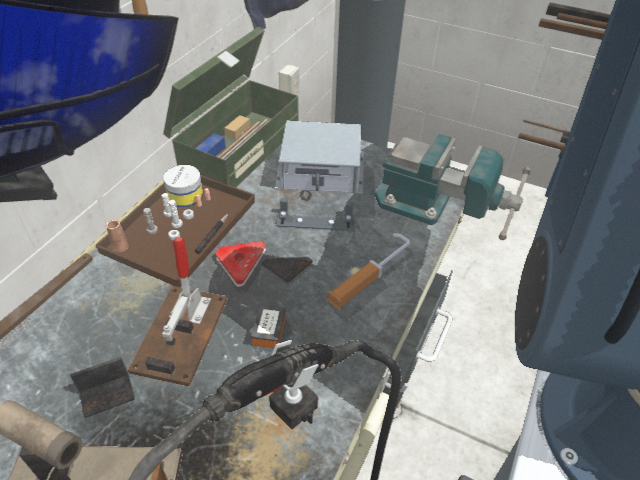

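View pics/top0.png

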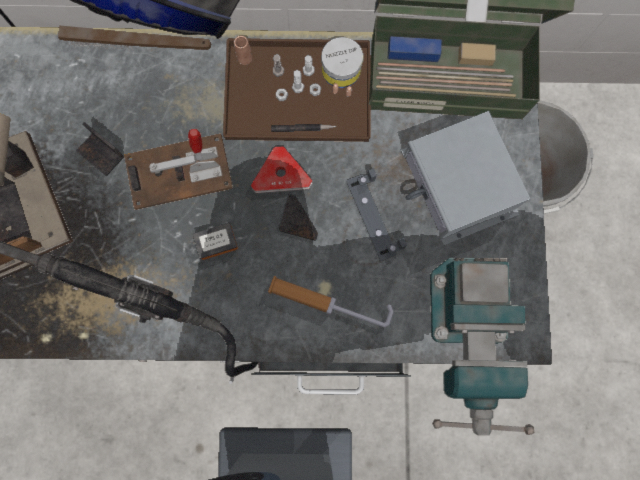

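```bash
python3 - <<'E'
import pickle,cv2
s=pickle.load(open("top.pkl","rb"))
f=s["frame"]
cv2.imwrite("pics/c1.png",cv2.resize(f[100:250,335:535],None,fx=4,fy=4,interpolation=cv2.INTER_CUBIC))
cv2.imwrite("pics/c2.png",cv2.resize(f[220:340,250:410],None,fx=5,fy=5,interpolation=cv2.INTER_CUBIC))
s=pickle.load(open("scene.pkl","rb"))
f=s["frame"]
cv2.imwrite("pics/c3.png",cv2.resize(f[110:240,240:400],None,fx=5,fy=4.6,interpolation=cv2.INTER_CUBIC))
E
```

```text
(no output)
```

View pics/c1.png

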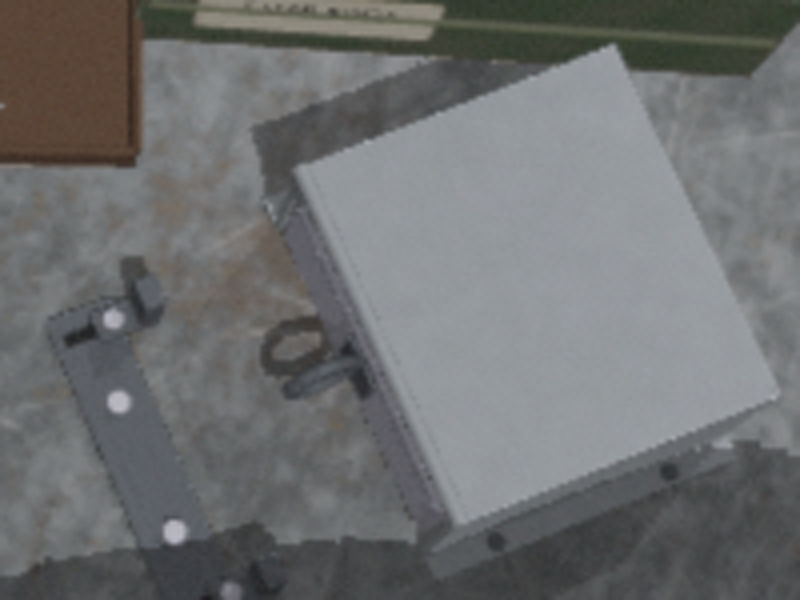

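View pics/c2.png

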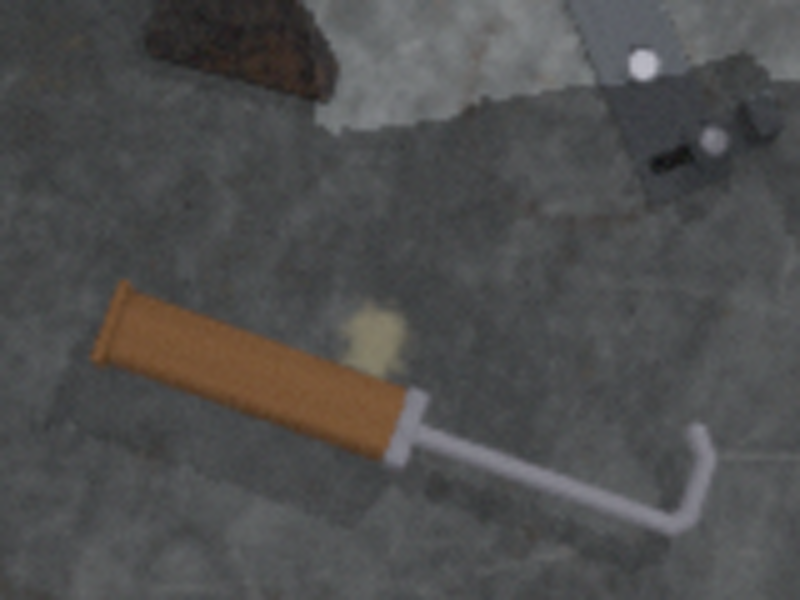

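View pics/c3.png

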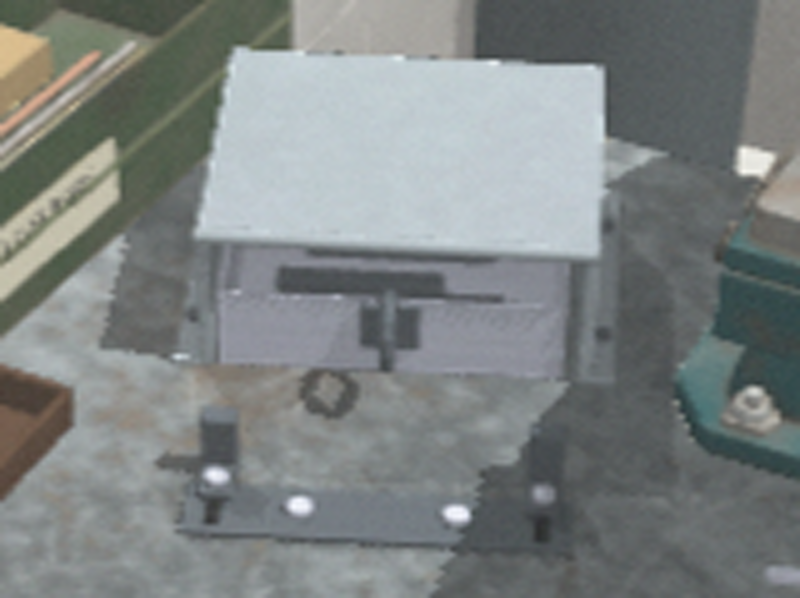

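```bash
python3 - <<'E'
import pickle
from h import *
t=pickle.load(open("top.pkl","rb"));s=pickle.load(open("scene.pkl","rb"))
a=lambda u,v,z=None:w(t,335+u/4,100+v/4,z)
b=lambda u,v,z=None:w(t,250+u/5,220+v/5,z)
c=lambda u,v,z=None:w(s,240+u/5,110+v/4.6,z)
np.set_printoptions(precision=1,suppress=True)
R=[a(*p,72) for p in [(300,170),(615,45),(778,397),(458,525)]]
print("depth roof",a(540,280),c(400,150))
print(R,[np.linalg.norm(R[i]-R[i-1]) for i in range(4)])
m=(R[0]+R[3])/2; x=(R[1]+R[2]-R[0]-R[3]); x/=np.linalg.norm(x); y=R[0]-R[3]; y/=np.linalg.norm(y)
print("mouth",m,"x",np.degrees(np.arctan2(x[1],x[0])),"y",np.degrees(np.arctan2(y[1],y[0])))
Rs=[c(*p,72) for p in [(198,240),(237,47),(605,67),(600,252)]]
print("scene",Rs); 
m2=(Rs[0]+Rs[3])/2;x2=(Rs[1]+Rs[2]-Rs[0]-Rs[3]);print(m2,np.degrees(np.arctan2(x2[1],x2[0])),np.degrees(np.arctan2(*(Rs[0]-Rs[3])[[1,0]])))
for p in [(290,385),(300,385),(330,370),(350,362)]: print("ring top",a(*p),a(*p,40),a(*p,55))
for p in [(388,280),(388,300),(388,325),(388,350),(388,365)]: print("ring scene",c(*p),c(*p,40))
H=[b(*p,26) for p in [(125,285),(95,360),(405,465),(428,393)]];print("handle",H,b(250,375),b(420,410))
h=(H[0]+H[1])/2;h2=(H[2]+H[3])/2;print(np.linalg.norm(h2-h),np.degrees(np.arctan2(*(h2-h)[[1,0]])),(h+h2)/2)
r1=b(420,435,13);r2=b(675,522,13);tip=b(697,430,13)
print("rod",r1,r2,np.degrees(np.arctan2(*(r2-r1)[[1,0]])),"tip",tip)
for p in [(114,318),(119,401),(175,531),(231,590)]: print("bolts",a(*p,5),a(*p))
for p in [(215,475),(300,505),(455,515),(543,493)]: print("bolts s",c(*p,5))
E
```

```text
depth roof [ 660.5 -318.9   76.3] [ 665.  -315.8   70.4]
[array([ 706.2, -225.1,   72. ]), array([ 761. , -353.8,   72. ]), array([ 615.1, -412.5,   72. ]), array([ 562. , -284.6,   72. ])] [np.float64(155.99489476584986), np.float64(139.8326748499963), np.float64(157.32315654092875), np.float64(138.4699732314858)]
mouth [ 634.1 -254.9   72. ] x -67.18262091005866 y 22.42544869592748
scene [array([ 704.9, -219.9,   72. ]), array([ 760.7, -353.1,   72. ]), array([ 616.1, -411.6,   72. ]), array([ 563.2, -285.2,   72. ])]
[ 634.  -252.5   72. ] -67.2810249741036 24.736426445298147
ring top [ 623.5 -223.4   48. ] [ 625.5 -224.6   40. ] [ 621.7 -222.4   55. ]
ring top [ 622.8 -227.    51. ] [ 625.6 -228.7   40. ] [ 621.8 -226.4   55. ]
ring top [ 627.1 -237.9   59. ] [ 632.  -241.1   40. ] [ 628.1 -238.5   55. ]
ring top [ 632.1 -247.    52.8] [ 635.5 -249.3   40. ] [ 631.6 -246.7   55. ]
ring scene [ 660.5 -298.    11.8] [ 645.1 -266.2   40. ]
ring scene [ 629.7 -234.9   57.2] [ 639. -254.   40.]
ring scene [ 624.6 -224.8   52.9] [ 631.4 -238.9   40. ]
ring scene [ 622.9 -221.8   42.2] [ 624.1 -224.2   40. ]
ring scene [ 623.4 -223.1   32.8] [ 619.7 -215.5   40. ]
handle [array([492.3, -11.1,  26. ]), array([468.,  -2.,  26.]), array([ 435.7, -101.7,   26. ]), array([ 458.7, -108.9,   26. ])] [464.  -51.8  24.1] [ 453.1 -106.4   27.6]
104.13288281515106 -108.43562543993646 [463.7 -55.9  26. ]
rod [ 446.2 -106.9   13. ] [ 419.3 -189.3   13. ] -108.10716303881948 tip [ 448.9 -196.6   13. ]
bolts [ 662.7 -155.6    5. ] [ 662.1 -155.5    6.9]
bolts [ 626.5 -157.7    5. ] [ 625.  -157.2   11. ]
bolts [ 571.  -180.9    5. ] [ 571.  -180.9    5.2]
bolts [ 546.4 -204.1    5. ] [ 545.6 -203.5    9.6]
bolts s [ 665.1 -157.9    5. ]
bolts s [ 627.4 -156.9    5. ]
bolts s [ 572.2 -178.9    5. ]
bolts s [ 547.9 -206.6    5. ]
```

```bash
python3 -m crank '[-1,2.21,2.7,0,3.7,-1,2.21,2.7,0,3.7,-1,2.21,2.7,0,3.7,-1,2.21,2.7,0,3.7,-1,2.21,2.7,0,3.7,-1,2.21,2.7,0,3.7,-1,2.21,2.7,0,3.7,-1,2.21,2.7,0,3.7]'; python3 -m crank '[-1,2.21,2.7,0,3.7,-1,2.21,2.7,0,3.7,-1,2.21,2.7,0,3.7,-1,2.21,2.7,0,3.7,-1,2.21,2.7,0,3.7,-1,2.21,2.7,0,3.7,-1,2.21,2.7,0,3.7,-1,2.21,2.7,0,3.7]'; python3 - <<'E'
from h import *
import pickle
print(state())
for n in ["wrist","scene"]:
    s=snapshot(n);pickle.dump(s,open(n+"1.pkl","wb"));cv2.imwrite(f"pics/{n}1.png",s["frame"])
E
```

```text
time: 0.77
tcp_pos: [287.3, -270.2, 231.2]
orientation: [-3.141, -0.0, 0.741]
wrist_force: [0.9, -1.8, 0.2]
opening: 85.4
time: 1.43
tcp_pos: [464.2, -54.0, 231.1]
orientation: [-3.141, 0.0, 1.259]
wrist_force: [0.3, -0.8, 0.1]
opening: 85.3
{'time': 1.4333, 'joints': array([-1.15753720e-01,  1.46042139e-01, -1.16299963e-01,  1.30872511e+00,
       -5.43170248e-05,  1.76732525e+00]), 'dq': array([7.75264879e-01, 4.47789253e-01, 5.17452944e-01, 6.74197017e-02,
       5.47840359e-04, 2.51041040e-03]), 'joint_efforts': array([-7.38856807e+00, -6.96036816e+01,  4.37071896e+01,  6.95140706e-02,
        2.08004457e-01,  1.47685013e-01]), 'tcp_pos': array([464.24542076, -53.99669699, 231.13269334]), 'orientation': array([-3.14133759e+00,  1.06166243e-04,  1.25851370e+00]), 'wrist_force': array([ 0.26576733, -0.78766495,  0.11982629]), 'torque': array([-0.07897956, -0.04439602,  0.03196626]), 'opening': 85.3224593740192}
```

View pics/wrist1.png

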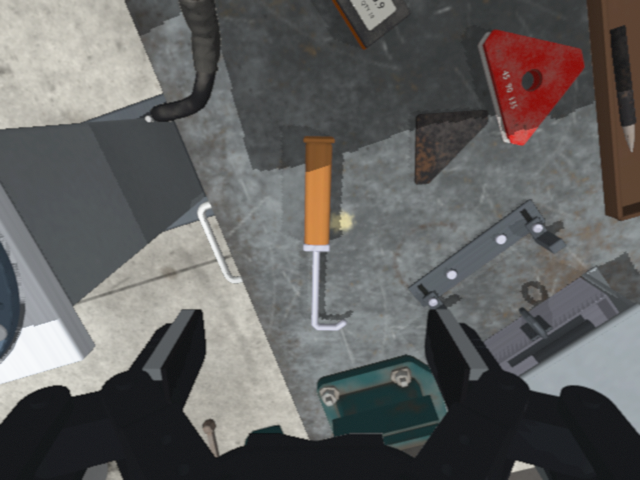

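```bash
python3 - <<'E'
from h import *
np.set_printoptions(precision=1,suppress=True)
print(state()["tcp_pos"],state()["orientation"])
s=snapshot("wrist");print(s["extrinsics"],s["camera_matrix"])
cv2.imwrite("pics/wrist2.png",s["frame"])
import pickle;pickle.dump(s,open("wrist2.pkl","wb"))
print(state()["tcp_pos"],state()["orientation"])
E
```

```text
[465.5 -52.5 230.6] [-3.1 -0.   1.3]
[[  1.    0.3   0.1 490.2]
 [ -0.3   0.9   0.3  25.4]
 [ -0.   -0.3   0.9 373.4]
 [  0.    0.    0.    1. ]] [[385.1   0.  315. ]
 [  0.  385.1 234.5]
 [  0.    0.    1. ]]
[464.3 -54.1 230.7] [-3.1  0.   1.3]
```

```bash
python3 - <<'E'
import pickle,cv2
f=pickle.load(open("wrist2.pkl","rb"))["frame"]
cv2.imwrite("pics/c4.png",cv2.resize(f[120:340,250:400],None,fx=2.7,fy=2.7,interpolation=cv2.INTER_CUBIC))
cv2.imwrite("pics/c5.png",cv2.resize(f[190:370,400:640],None,fx=3.3,fy=3.3,interpolation=cv2.INTER_CUBIC))
E
```

```text
(no output)
```

View pics/c4.png

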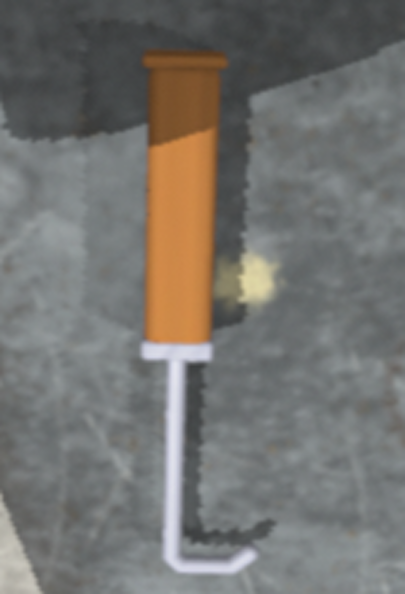

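View pics/c5.png

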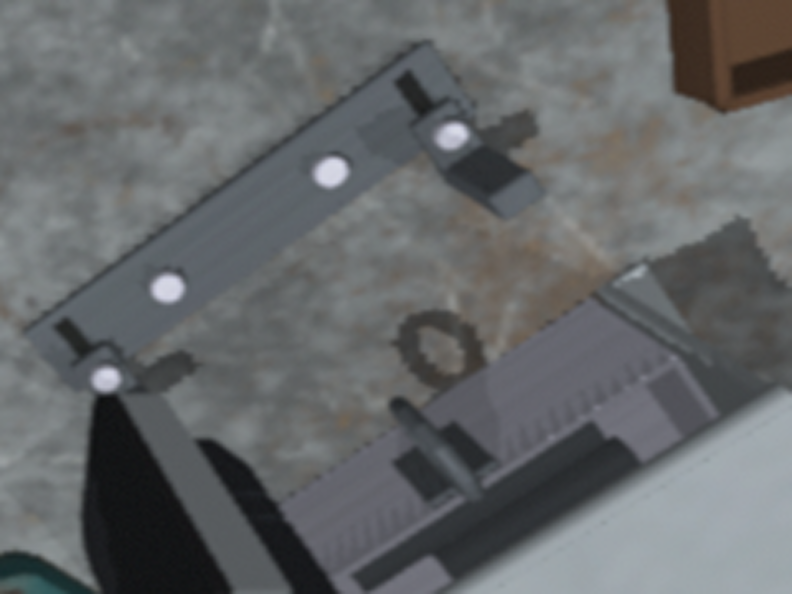

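```bash
python3 - <<'E'
import pickle
from h import *
np.set_printoptions(precision=1,suppress=True)
s=pickle.load(open("wrist2.pkl","rb"))
a=lambda u,v,z=None:w(s,250+(u+.5)/2.7-.5,120+(v+.5)/2.7-.5,z)
b=lambda u,v,z=None:w(s,400+(u+.5)/3.3-.5,190+(v+.5)/3.3-.5,z)
print(a(185,56,26),a(177,345,26),a(181,200,26),a(181,200),a(177,370,13),a(173,520,13),a(210,564,13),a(250,555,13))
h0=a(177,370,13);h1=a(173,520,13);print("ang",np.degrees(np.arctan2(*(h1-h0)[[1,0]])),np.degrees(np.arctan2(*(a(177,345,26)-a(185,56,26))[[1,0]])))
# ring points by depth from all cams in bay frame
X=np.array([.3878,-.9217,0]);Y=np.array([.9217,.3878,0]);m=np.array([634,-254,0])
for n,fn in (("top","top.pkl"),("scene","scene.pkl"),("wrist","wrist2.pkl")):
    t=pickle.load(open(fn,"rb"));K=t["camera_matrix"];Z=t["range_z"]
    v,u=np.mgrid[:480,:640];P=np.stack([(u-K[0,2])/K[0,0]*Z,-(v-K[1,2])/K[1,1]*Z,-Z,np.ones_like(Z)],-1)@t["extrinsics"].T
    q=P[...,:3]-m;x=q@X;y=q@Y;z=q[...,2]
    k=(Z>0)&(x>-45)&(x<-5)&(abs(y)<25)&(z>20)&(z<65)
    print(n,k.sum(),"x",np.percentile(x[k],[2,20,50,98]),"y",np.percentile(y[k],[5,50,95]),"z",np.percentile(z[k],[2,50,98]))
    k=(Z>0)&(x>-100)&(x<-30)&(abs(abs(y)-63)<15)&(z>22)&(z<45)
    print(" posts",k.sum(),x[k].round(),y[k].round(),z[k].round())
    k=(Z>0)&(x>-12)&(x<25)&(abs(y)<60)&(abs(y)>25)&(z>8)&(z<36)
    if k.sum()>5:
        A=np.c_[y[k],np.ones(k.sum())];print(" front",k.sum(),np.linalg.lstsq(A,x[k],rcond=None)[0],np.median(x[k]))
E
```

```text
[483.6  -3.7  26. ] [450.5 -98.6  26. ] [467.8 -48.8  26. ] [467.9 -48.7  26.3] [ 446.  -112.7   13. ] [ 425.3 -172.6   13. ] [ 433.3 -196.    13. ] [ 449.6 -196.9   13. ]
ang -109.11387706251138 -109.18004659437085
top 114 x [-34.6 -28.3 -20.   -6. ] y [-0.1  1.8  4.9] z [26.3 50.7 59.9]
 posts 125 [-65. -64. -63. -70. -68. -67. -65. -64. -62. -72. -71. -69. -68. -65.
 -65. -63. -72. -71. -69. -68. -67. -65. -63. -72. -72. -71. -69. -67.
 -66. -64. -63. -71. -70. -70. -68. -67. -65. -63. -71. -71. -70. -68.
 -67. -65. -64. -62. -71. -70. -69. -67. -65. -64. -72. -71. -70. -68.
 -65. -64. -72. -71. -69. -67. -66. -65. -63. -70. -68. -67. -65. -64.
 -62. -71. -70. -69. -68. -66. -64. -63. -72. -71. -70. -68. -67. -65.
 -64. -62. -71. -70. -69. -68. -66. -64. -63. -72. -71. -70. -68. -67.
 -65. -64. -62. -71. -72. -71. -69. -67. -66. -64. -63. -72. -72. -71.
 -69. -68. -66. -65. -63. -72. -71. -70. -68. -66. -64. -71. -70.] [ 71.  70.  69.  69.  69.  69.  68.  67.  67.  69.  67.  67.  67.  67.
  65.  65.  68.  67.  67.  65.  65.  64.  64.  67.  64.  64.  64.  63.
  62.  62.  61.  65.  
[... 5354 characters left out ...]
32. 33. 33. 24. 23. 23.
 26. 26. 27. 29. 28. 30. 31. 32. 33. 32. 32. 31. 33. 32. 32. 32. 32. 34.
 32. 23. 25. 25. 26. 28. 29. 30. 30. 31. 32. 32. 32. 32. 31. 31. 32. 31.
 32. 32. 33. 32. 34. 24. 26. 27. 29. 28. 30. 31. 32. 32. 32. 33. 32. 30.
 33. 32. 32. 32. 33. 33. 32. 32. 24. 28. 31. 31. 31. 33. 32. 31. 32. 32.
 32. 32. 32. 32. 33. 32. 32. 32. 32. 32. 23. 26. 27. 30. 31. 33. 33. 32.
 33. 31. 32. 33. 32. 32. 33. 33. 32. 32. 31. 24. 27. 32. 33. 32. 33. 33.
 32. 33. 32. 32. 32. 32. 32. 33. 24. 27. 31. 32. 33. 32. 32. 32. 32. 33.
 32. 32. 32. 31. 23. 28. 31. 33. 33. 33. 32. 31. 33. 33. 31. 28. 30. 31.
 33. 33. 32. 33. 32. 30. 32. 33. 33. 32. 32. 31.]
 front 1123 [-0.   2.6] 2.5175925553755167
```

```bash
python3 -m crank '[-1,0,-0.1,-4,-0.6,-1,0,0,-4,0,-1,0,0,-4,0,-1,0,0,-4,0,-1,0,0,-4,0,-1,0,0,-1.6,0,-1,0,0,-1,0,-1,0,0,0,0]'; python3 -m crank '[-1,0,0,0,0,-0.5,0,0,0,0,0,0,0,0,0,0.3,0,0,0,0,1,0,0,0,0,1,0,0,0,0,1,0,0,0,0,1,0,0,0,0]'
```

```text
time: 2.25
tcp_pos: [461.2, -57.3, 3.2]
orientation: [-3.138, 0.001, 1.243]
wrist_force: [-0.4, 0.7, -0.3]
opening: 85.5
time: 2.92
tcp_pos: [463.9, -56.8, 5.9]
orientation: [3.141, -0.0, 1.245]
wrist_force: [-2.8, -0.5, 10.5]
opening: 22.9
```

```bash
python3 -m crank '[1,0,0,0,0,1,0,0,0,0,1,0,0,0.3,0,1,0,0,1,0,1,0,0,2,0,1,0,0,2,0,1,0,0,2,0,1,0,0,0,0]'; python3 - <<'E'
from h import *
import pickle
for n in ["wrist","scene","top"]:
    s=snapshot(n);pickle.dump(s,open(n+"3.pkl","wb"));cv2.imwrite(f"pics/{n}3.png",s["frame"])
print(state()["tcp_pos"],state()["wrist_force"])
E
```

```text
time: 3.58
tcp_pos: [465.4, -56.9, 81.7]
orientation: [3.137, -0.001, 1.245]
wrist_force: [1.3, 0.2, -0.4]
opening: 22.8
[463.40426613 -56.70302788  77.96402079] [-0.11719211 -0.73423071 -1.21564344]
```

View pics/scene3.png

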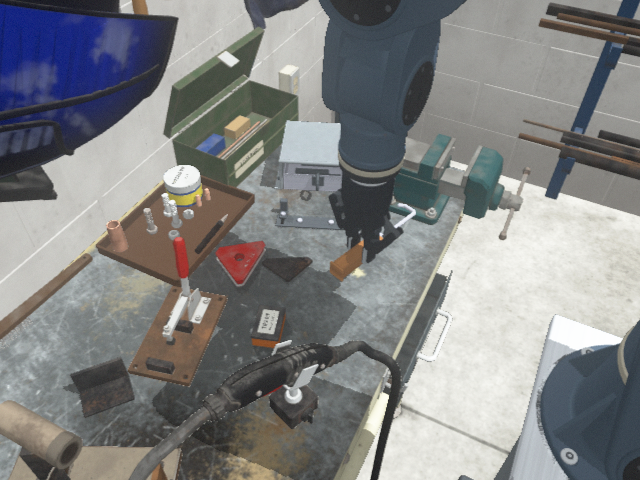

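View pics/wrist3.png

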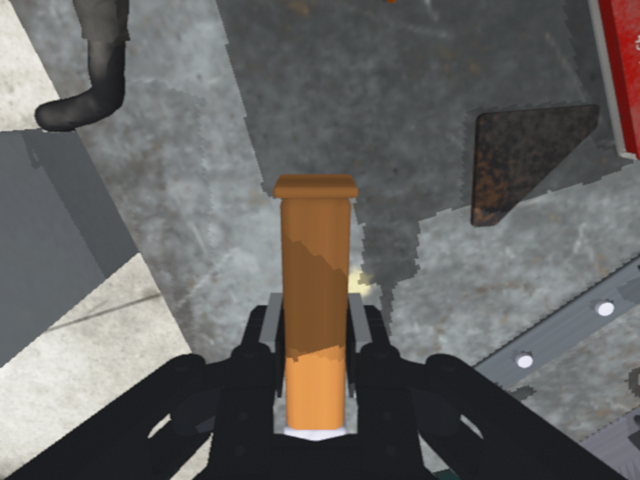

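```bash
python3 - <<'E'
import pickle,cv2
f=pickle.load(open("top3.pkl","rb"))["frame"]
cv2.imwrite("pics/c6.png",cv2.resize(f[200:350,250:450],None,fx=4,fy=4,interpolation=cv2.INTER_CUBIC))
f=pickle.load(open("scene3.pkl","rb"))["frame"]
cv2.imwrite("pics/c7.png",cv2.resize(f[170:290,320:440],None,fx=5,fy=5,interpolation=cv2.INTER_CUBIC))
E
```

```text
(no output)
```

View pics/c6.png

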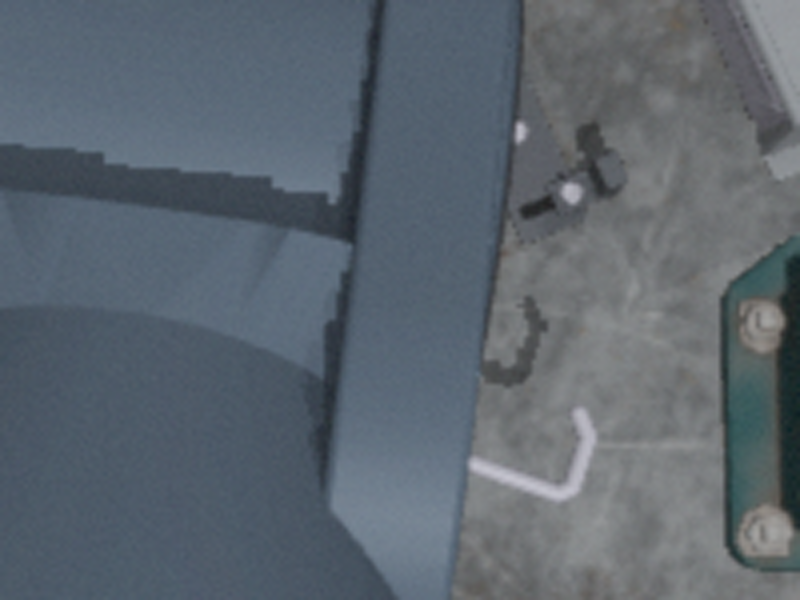

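View pics/c7.png

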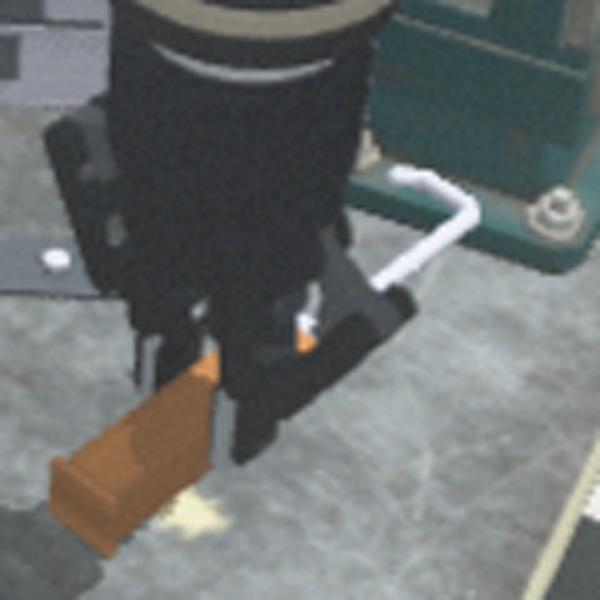

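```bash
python3 - <<'E'
import pickle
from h import *
np.set_printoptions(precision=1,suppress=True)
t=pickle.load(open("top3.pkl","rb"));s=pickle.load(open("scene3.pkl","rb"))
a=lambda u,v:(250+(u+.5)/4-.5,200+(v+.5)/4-.5); c=lambda u,v:(320+(u+.5)/5-.5,170+(v+.5)/5-.5)
def ray(s,u,v):
    p=w(s,u,v,0);o=s["extrinsics"][:3,3];d=p-o;return o,d/np.linalg.norm(d)
def tri(p,q):
    o1,d1=ray(t,*p);o2,d2=ray(s,*q)
    k=np.linalg.lstsq(np.c_[d1,-d2],o2-o1,rcond=None)[0];A=o1+k[0]*d1;B=o2+k[1]*d2
    return (A+B)/2,np.linalg.norm(A-B)
print("corner",tri(a(566,492),c(472,211)))
print("bend",tri(a(590,437),c(432,178)))
print("tip",tri(a(579,413),c(394,172)))
for p in [(500,472),(530,482),(575,485),(582,462),(588,445)]: print("top",p,w(t,*a(*p)),w(t,*a(*p),86))
for p in [(390,276),(420,250),(450,228),(455,195)]: print("sc",p,w(s,*c(*p)),w(s,*c(*p),86))
st=state();print(st["tcp_pos"],st["orientation"])
E
```

```text
corner (array([ 419.7, -190. ,   87.2]), np.float64(1.7818842830089427))
bend (array([ 439.1, -199.4,   87.2]), np.float64(0.4929346077068387))
tip (array([ 449.8, -194.8,   88.8]), np.float64(3.3115864554288534))
top (500, 472) [ 425.8 -165.3   89.9] [ 426.  -165.6   86. ]
top (530, 482) [ 422.1 -176.1   92.6] [ 422.4 -176.8   86. ]
top (575, 485) [ 421.2 -193.1   90.7] [ 421.5 -193.7   86. ]
top (582, 462) [ 430.  -196.3   87.2] [ 430.1 -196.4   86. ]
top (588, 445) [ 436.1 -198.1   90.9] [ 436.4 -198.7   86. ]
sc (390, 276) [ 433.6 -143.6   89.6] [ 434.5 -147.3   86. ]
sc (420, 250) [ 428.8 -159.2   90.7] [ 430.  -164.1   86. ]
sc (450, 228) [ 424.1 -176.9   88.3] [ 424.6 -179.4   86. ]
sc (455, 195) [ 428.3 -193.5   88.5] [ 428.9 -196.2   86. ]
[463.4 -56.7  78. ] [-3.1  0.   1.2]
```

```bash
python3 -m crank '[1,0,0,0,6.92,1,0,0,0,6.92,1,0,0,0,6.92,1,0,0,0,6.92,1,0,0,0,6.92,1,0,0,0,6.92,1,0,0,0,0,1,0,0,0,0]';python3 - <<'E'
from h import *
import pickle
np.set_printoptions(precision=1,suppress=True)
t=pickle.load(open("top.pkl","rb"))
for p in [(433,262),(433,300),(458,260),(480,280),(455,310)]: print(p,w(t,*p))
print(state())
E
```

```text
time: 4.4
tcp_pos: [463.0, -56.7, 77.5]
orientation: [-3.14, -0.001, 1.965]
wrist_force: [-0.4, -0.5, -1.2]
opening: 22.4
(433, 262) [ 523.7 -271.6   -0.8]
(433, 300) [ 459.4 -267.6   12.8]
(458, 260) [ 525.2 -309.6   15.6]
(480, 280) [ 481.8 -319.6  109.4]
(455, 310) [ 436.  -277.4  126.8]
{'time': 4.4, 'joints': array([-0.1,  0.2, -0.4,  0.9, -0. ,  1.1]), 'dq': array([ 0., -0.,  0.,  0.,  0.,  0.]), 'joint_efforts': array([  0. , -66. ,  43.9,  -0. ,  -0. ,  -1.3]), 'tcp_pos': array([463. , -56.7,  77.5]), 'orientation': array([-3.1, -0. ,  2. ]), 'wrist_force': array([-0.4, -0.5, -1.2]), 'torque': array([-0.,  0., -0.]), 'opening': 22.41122271485613}
```

```bash
python3 -m crank '[1,1.55,-1.82,0,0.2,1,1.55,-1.82,0,0,1,1.55,-1.82,0,0,1,1.55,-1.82,0,0,1,0,0,0,0,1,0,0,-1,0,1,0,0,0,0,1,0,0,0,0]';python3 - <<'E'
from h import *
import pickle
for n in ["wrist","scene","top"]:
    s=snapshot(n);pickle.dump(s,open(n+"4.pkl","wb"));f=s["frame"]
    cv2.imwrite(f"pics/{n}4.png",cv2.resize(f[110:240,240:400],None,fx=5,fy=4.6,interpolation=cv2.INTER_CUBIC) if n=="scene" else cv2.resize(f[100:300,335:535],None,fx=3,fy=3,interpolation=cv2.INTER_CUBIC) if n=="top" else f)
st=state();print(st["tcp_pos"],st["orientation"],st["wrist_force"])
E
```

```text
time: 5.07
tcp_pos: [524.3, -128.8, 67.2]
orientation: [-3.14, -0.001, 1.971]
wrist_force: [-0.2, 0.3, -1.3]
opening: 22.5
[ 525.2935995  -129.03885443   68.39442898] [-3.14151676e+00 -9.29667939e-05  1.97262086e+00] [-0.21462546 -0.84442879 -1.53286047]
```

View pics/scene4.png

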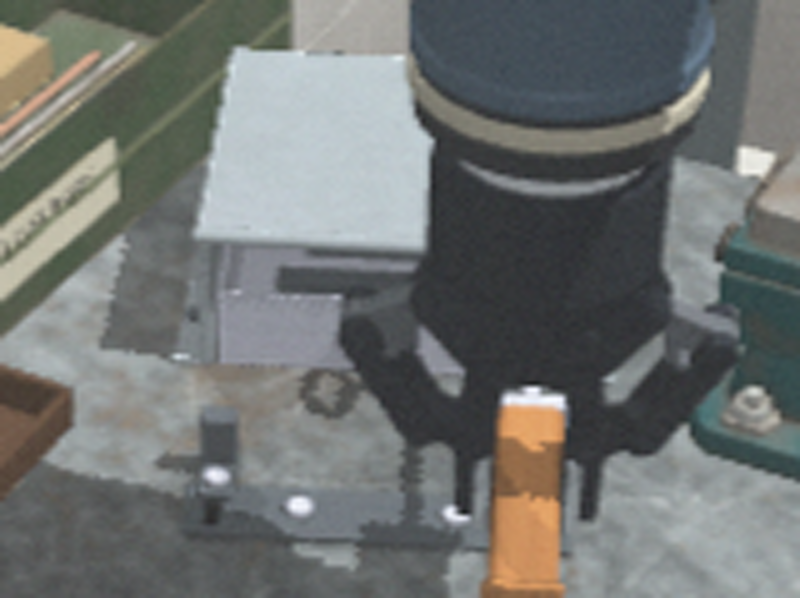

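View pics/top4.png

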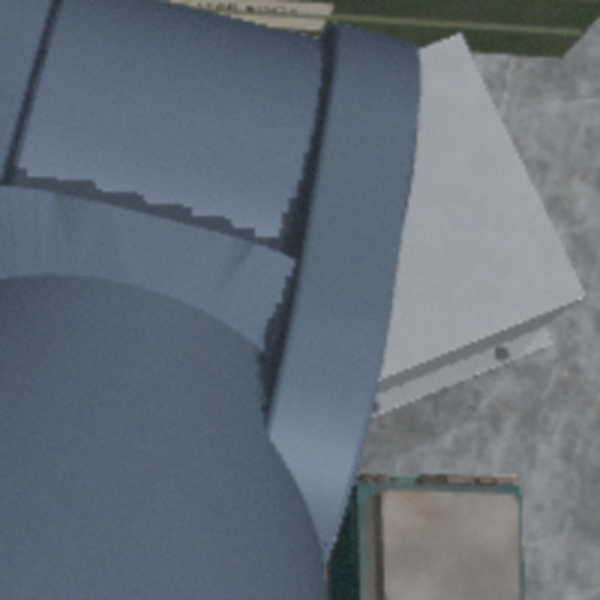

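View pics/wrist4.png

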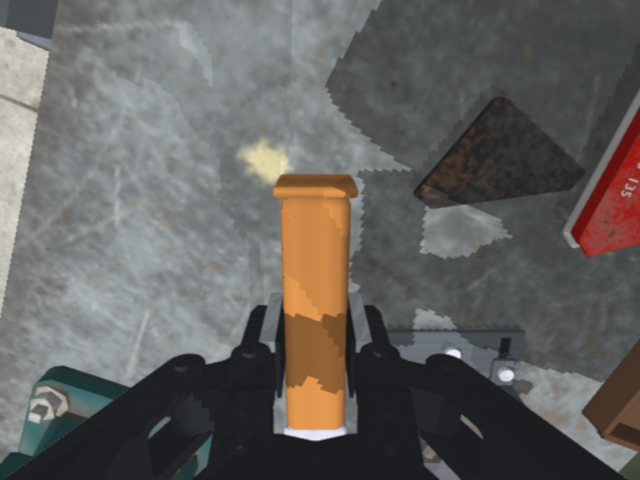

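```bash
python3 -m crank '[1,0,0,-1.8,0,1,0,0,-1.8,0,1,0,0,0,0,1,0,0,0,0]'; python3 -m crank '[1,0.65,0.27,0,0,1,0.65,0.27,0,0,1,0,0,0,0]'; python3 -m crank '[1,0.45,0.19,0,0,1,0.45,0.19,0,0,1,0,0,0,0]'
```

```text
time: 5.55
tcp_pos: [524.9, -129.1, 32.2]
orientation: [-3.14, -0.001, 1.973]
wrist_force: [0.2, -0.2, 0.1]
opening: 22.8
time: 5.8
tcp_pos: [540.8, -123.8, 33.4]
orientation: [3.139, 0.001, 1.973]
wrist_force: [0.2, 0.6, -1.6]
opening: 22.8
time: 6.05
tcp_pos: [548.6, -120.0, 32.5]
orientation: [3.141, 0.0, 1.973]
wrist_force: [-0.0, 0.2, -1.9]
opening: 22.5
```

```bash
python3 -m crank '[1,0.4,0.17,0,0,1,0.4,0.17,0,0,1,0,0,0,0]'; python3 -m crank '[1,0.4,0.17,0,0,1,0.4,0.17,0,0,1,0,0,0,0,1,0,0,0,0]';python3 - <<'E'
from h import *
import pickle
np.set_printoptions(precision=2,suppress=True)
for n in ["wrist","scene","top"]:
    s=snapshot(n);pickle.dump(s,open(n+"5.pkl","wb"));f=s["frame"]
    cv2.imwrite(f"pics/{n}5.png",cv2.resize(f[110:240,240:400],None,fx=5,fy=4.6,interpolation=cv2.INTER_CUBIC) if n=="scene" else f)
st=state();print(st["tcp_pos"],st["orientation"],st["wrist_force"])
E
```

```text
time: 6.3
tcp_pos: [556.4, -116.7, 32.3]
orientation: [3.141, 0.0, 1.973]
wrist_force: [0.6, 0.2, -1.3]
opening: 22.6
time: 6.63
tcp_pos: [563.8, -113.5, 32.3]
orientation: [3.142, 0.0, 1.973]
wrist_force: [0.4, -0.3, -1.6]
opening: 23.0
[ 563.41 -113.59   32.26] [-3.14 -0.    1.97] [ 1.19  0.49 -1.32]
```

View pics/scene5.png

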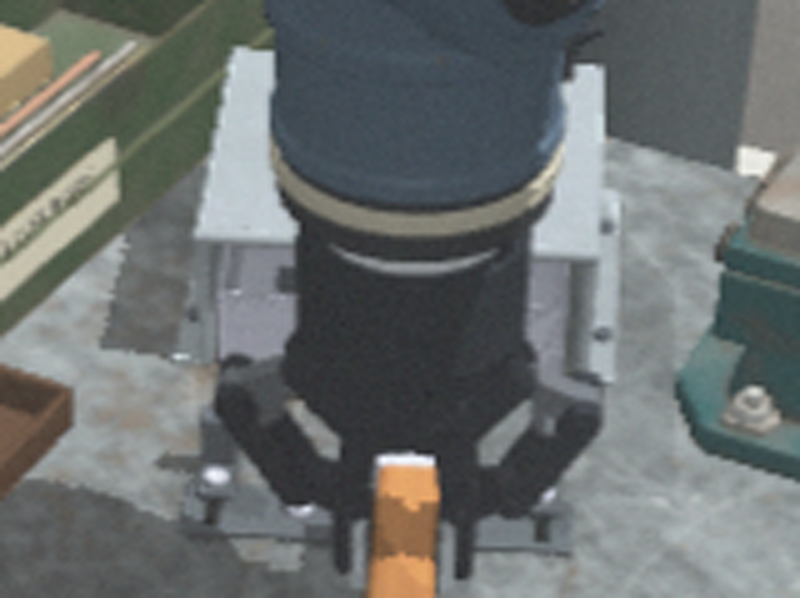

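```bash
python3 -m crank '[1,-0.12,0.28,0,0,1,-0.12,0.28,0,0,1,-0.12,0.28,0,0,1,0,0,0,0]';python3 -m crank '[1,-0.04,0.09,0,0,1,-0.04,0.09,0,0,1,0,0,0,0]';python3 -m crank '[1,-0.04,0.09,0,0,1,-0.04,0.09,0,0,1,0,0,0,0]';python3 -m crank '[1,-0.04,0.09,0,0,1,-0.04,0.09,0,0,1,0,0,0,0]'
```

```text
time: 7.12
tcp_pos: [559.7, -104.7, 32.4]
orientation: [-3.142, 0.0, 1.973]
wrist_force: [-0.7, -0.2, -1.3]
opening: 22.7
time: 7.37
tcp_pos: [559.4, -103.5, 32.4]
orientation: [3.141, 0.001, 1.973]
wrist_force: [1.9, -3.8, -1.5]
opening: 22.6
time: 7.62
tcp_pos: [558.5, -101.7, 32.4]
orientation: [3.141, 0.0, 1.973]
wrist_force: [2.3, -4.2, -1.7]
opening: 22.7
time: 7.87
tcp_pos: [557.6, -99.8, 32.3]
orientation: [3.142, 0.0, 1.973]
wrist_force: [1.2, -4.2, -1.7]
opening: 22.7
```

```bash
python3 -m crank '[1,-0.08,0.18,0,0,1,-0.08,0.18,0,0,1,-0.08,0.18,0,0,1,-0.08,0.18,0,0,1,-0.08,0.18,0,0,1,-0.08,0.18,0,0,1,-0.08,0.18,0,0,1,-0.08,0.18,0,0]';python3 -m crank '[1,-0.08,0.18,0,0,1,-0.08,0.18,0,0,1,-0.08,0.18,0,0,1,-0.08,0.18,0,0,1,-0.08,0.18,0,0,1,-0.08,0.18,0,0,1,-0.08,0.18,0,0,1,-0.08,0.18,0,0]'
```

```text
time: 8.53
tcp_pos: [551.3, -85.4, 32.4]
orientation: [3.142, 0.0, 1.973]
wrist_force: [3.2, -4.4, -1.4]
opening: 22.5
time: 9.2
tcp_pos: [544.9, -71.0, 32.4]
orientation: [3.142, 0.0, 1.973]
wrist_force: [2.9, -4.8, -1.6]
opening: 22.8
```

```bash
python3 -m crank '[1,-0.08,0.18,0,0,1,-0.08,0.18,0,0,1,-0.08,0.18,0,0,1,-0.08,0.18,0,0,1,-0.08,0.18,0,0,1,-0.08,0.18,0,0,1,-0.08,0.18,0,0]';python3 -m crank '[1,-0.04,0.09,0,0,1,-0.04,0.09,0,0,1,-0.04,0.09,0,0,1,-0.04,0.09,0,0]';python3 - <<'E'
from h import *
for n in ["scene","top"]:
    s=snapshot(n);f=s["frame"]
    cv2.imwrite(f"pics/{n}6.png",cv2.resize(f[110:240,240:400],None,fx=5,fy=4.6,interpolation=cv2.INTER_CUBIC) if n=="scene" else f)
E
```

```text
time: 9.78
tcp_pos: [539.2, -58.4, 32.3]
orientation: [3.142, 0.0, 1.973]
wrist_force: [2.3, -3.5, -2.4]
opening: 22.6
time: 10.12
tcp_pos: [537.7, -54.9, 32.3]
orientation: [3.142, 0.0, 1.973]
wrist_force: [2.6, -3.9, -2.2]
opening: 22.8
```

View pics/scene6.png

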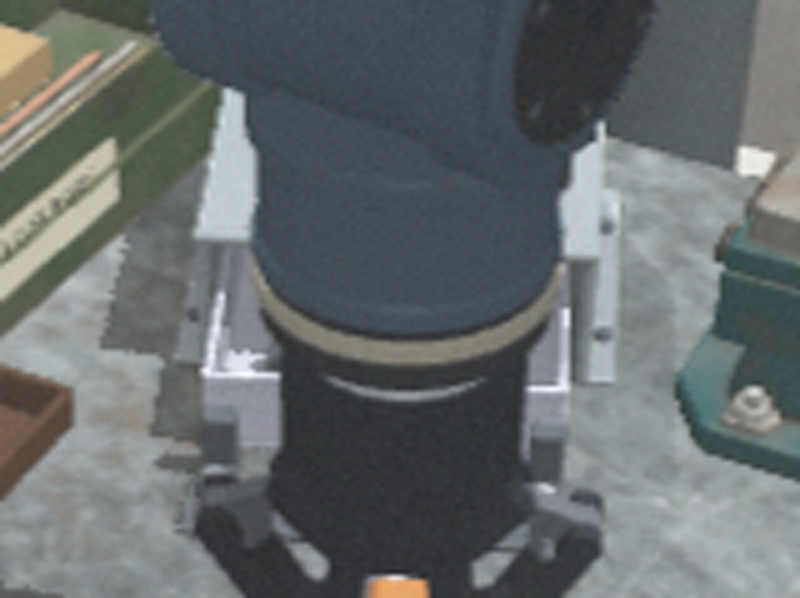

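```bash
for i in 1 2; do :; done; python3 -m crank '[1,-0.02,0.046,0,0,1,-0.02,0.046,0,0,1,-0.02,0.046,0,0,1,-0.02,0.046,0,0]';python3 -m crank '[1,-0.02,0.046,0,0,1,-0.02,0.046,0,0,1,-0.02,0.046,0,0,1,-0.02,0.046,0,0]';python3 -m crank '[1,-0.02,0.046,0,0,1,-0.02,0.046,0,0,1,-0.02,0.046,0,0,1,-0.02,0.046,0,0]'
```

```text
time: 10.55
tcp_pos: [536.9, -53.0, 32.3]
orientation: [3.141, 0.0, 1.973]
wrist_force: [1.4, -4.6, -1.4]
opening: 22.6
time: 10.88
tcp_pos: [536.1, -51.2, 32.3]
orientation: [3.142, 0.0, 1.973]
wrist_force: [2.2, -4.5, -1.9]
opening: 22.9
time: 11.22
tcp_pos: [535.3, -49.4, 32.3]
orientation: [3.142, 0.0, 1.973]
wrist_force: [1.6, -4.0, -0.9]
opening: 22.9
```

```bash
python3 -m crank '[1,-0.02,0.046,0,0,1,-0.02,0.046,0,0,1,-0.02,0.046,0,0]';python3 -m crank '[1,-0.02,0.046,0,0,1,-0.02,0.046,0,0]';python3 -m crank '[1,-0.02,0.046,0,0,1,-0.02,0.046,0,0]'
```

```text
time: 11.47
tcp_pos: [534.6, -48.0, 32.3]
orientation: [-3.142, 0.0, 1.973]
wrist_force: [1.8, -4.2, -1.9]
opening: 22.6
time: 11.63
tcp_pos: [534.3, -47.1, 32.3]
orientation: [3.142, 0.0, 1.973]
wrist_force: [2.3, -4.7, -2.0]
opening: 23.0
time: 11.8
tcp_pos: [533.9, -46.2, 32.3]
orientation: [3.142, 0.0, 1.973]
wrist_force: [3.2, -6.5, -2.2]
opening: 22.9
```

Force is rising (7.2 N along the pull), so I'll go in small steps.

```bash
python3 -m crank '[1,-0.01,0.028,0,0,1,-0.01,0.028,0,0,1,0,0,0,0]';python3 -m crank '[1,-0.01,0.023,0,0,1,-0.01,0.023,0,0,1,0,0,0,0]'
```

```text
time: 12.05
tcp_pos: [533.9, -45.7, 32.4]
orientation: [3.141, 0.001, 1.973]
wrist_force: [3.0, -5.6, -1.9]
opening: 22.7
time: 12.3
tcp_pos: [533.8, -45.4, 32.5]
orientation: [3.141, 0.001, 1.972]
wrist_force: [4.2, -7.2, -1.7]
opening: 22.8
```

```bash
python3 -m crank '[1,-0.015,0.035,0,0,1,0,0,0,0]';python3 -m crank '[1,-0.015,0.035,0,0,1,0,0,0,0]';python3 -m crank '[1,-0.015,0.035,0,0,1,0,0,0,0]'
```

```text
time: 12.47
tcp_pos: [533.8, -45.3, 32.5]
orientation: [3.141, 0.002, 1.972]
wrist_force: [4.5, -9.7, -2.1]
opening: 22.4
time: 12.63
tcp_pos: [533.9, -45.2, 32.6]
orientation: [3.141, 0.002, 1.972]
wrist_force: [5.4, -11.4, -2.6]
opening: 22.5
time: 12.8
tcp_pos: [533.9, -45.1, 32.6]
orientation: [3.141, 0.003, 1.972]
wrist_force: [6.8, -13.4, -3.8]
opening: 22.9
```

```bash
python3 -m crank '[1,0.01,-0.025,0,0,1,0,0,0,0,1,0,0,0,0,1,0,0,0,0]';python3 -m crank '[1,0,0,0,0,1,0,0,0,0,1,0,0,0,0,1,0,0,0,0,1,0,0,0,0,1,0,0,0,0]';python3 -m crank '[1,0,0,0,0,1,0,0,0,0,1,0,0,0,0,1,0,0,0,0,1,0,0,0,0,1,0,0,0,0]'
```

```text
time: 13.13
tcp_pos: [533.9, -45.1, 32.6]
orientation: [3.141, 0.002, 1.972]
wrist_force: [5.4, -10.7, -3.5]
opening: 23.1
time: 13.63
tcp_pos: [533.8, -45.1, 32.6]
orientation: [3.141, 0.002, 1.972]
wrist_force: [5.4, -11.2, -3.2]
opening: 22.8
time: 14.13
tcp_pos: [533.8, -45.2, 32.6]
orientation: [3.141, 0.002, 1.972]
wrist_force: [6.6, -11.7, -3.3]
opening: 22.9
```

```bash
python3 - <<'E'
from h import *
import pickle
t=snapshot("scene");f=t["frame"]
cv2.imwrite("pics/scene7.png",cv2.resize(f[130:240,260:400],None,fx=5.5,fy=5,interpolation=cv2.INTER_CUBIC))
X=np.array([.3878,-.9217,0]);Y=np.array([.9217,.3878,0]);m=np.array([634,-254,0])
K=t["camera_matrix"];Z=t["range_z"]
v,u=np.mgrid[:480,:640];P=np.stack([(u-K[0,2])/K[0,0]*Z,-(v-K[1,2])/K[1,1]*Z,-Z,np.ones_like(Z)],-1)@t["extrinsics"].T
q=P[...,:3]-m;x=q@X;y=q@Y;z=q[...,2]
for s in (1,-1):
    k=(Z>0)&(x>-66)&(x<-48)&(y*s>40)&(y*s<72)&(z>34.5)&(z<46);print(s,k.sum(),np.percentile(x[k],[10,50]) if k.any() else 0)
    k=(Z>0)&(x>-68)&(x<-40)&(y*s>40)&(y*s<56)&(z>8)&(z<33);print(s,k.sum(),np.median(x[k]) if k.any() else 0)
E
```

```text
1 52 [-63.01842471 -59.98137363]
1 66 -60.922882441937325
-1 28 [-62.35147878 -59.32418514]
-1 14 -61.56800197356229
```

View pics/scene7.png

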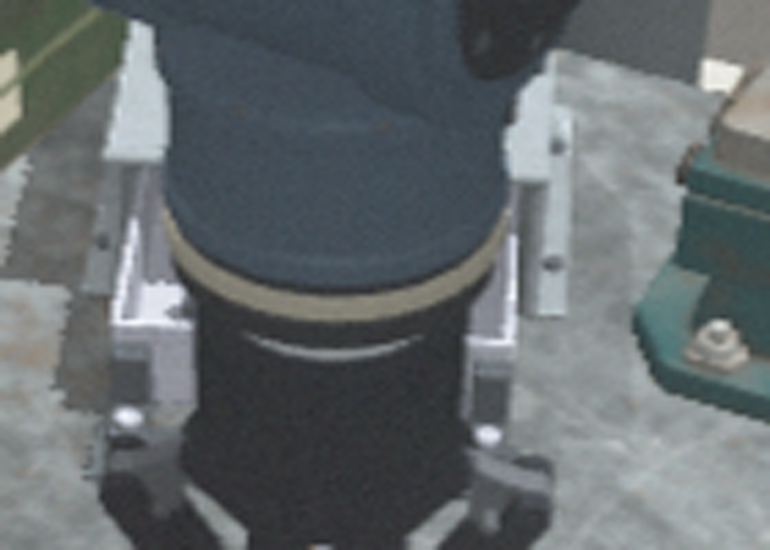

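```bash
python3 -m crank '[1,0.06,-0.14,0,0,1,0.12,-0.29,0,0,1,0.12,-0.29,0,0,1,0.12,-0.29,0,0,1,0.06,-0.14,0,0,1,0,0,0,0]'; python3 -m crank '[1,-0.4,-0.17,0,0,1,-0.4,-0.17,0,0,1,0,0,0,0]'
```

```text
time: 14.68
tcp_pos: [537.9, -55.9, 32.2]
orientation: [-3.142, -0.0, 1.972]
wrist_force: [-0.4, -1.3, -2.3]
opening: 22.5
time: 14.93
tcp_pos: [528.8, -59.3, 32.2]
orientation: [-3.141, -0.0, 1.973]
wrist_force: [-0.1, 0.1, -0.8]
opening: 22.7
```

```bash
python3 -m crank '[1,-0.5,-0.21,0,0,1,-0.5,-0.21,0,0,1,0,0,0,0]'; python3 -m crank '[1,-0.5,-0.21,0,0,1,-0.5,-0.21,0,0,1,-0.4,-0.17,0,0,1,-0.4,-0.17,0,0,1,0,0,0,0]'; python3 -m crank '[1,0,0,1,0,1,0,0,2,0,1,0,0,3,0,1,0,0,0,0]'
```

```text
time: 15.18
tcp_pos: [518.7, -63.6, 32.2]
orientation: [-3.141, -0.0, 1.972]
wrist_force: [0.0, 0.2, -1.9]
opening: 22.7
time: 15.6
tcp_pos: [501.0, -71.2, 32.3]
orientation: [-3.141, -0.0, 1.972]
wrist_force: [0.4, -0.2, -2.3]
opening: 23.0
time: 15.93
tcp_pos: [504.6, -71.2, 97.6]
orientation: [3.136, 0.003, 1.973]
wrist_force: [2.2, 0.1, -1.0]
opening: 22.8
```

```bash
python3 -m crank '[1,-0.6,0.23,0,-7,1,-0.6,0.23,0,-7,1,-0.6,0.23,0,-7,1,-0.6,0.23,0,-7,1,-0.6,0.23,0,-7,1,-0.6,0.23,0,-6.5,1,0,0,0,0]'; python3 -m crank '[1,0,0,-2,0,1,0,0,-2,0,1,0,0,-2,0,1,0,0,-1.6,0,1,0,0,-0.6,0,1,0,0,0,0]'; python3 - <<'E'
from h import *
s=snapshot("top");cv2.imwrite("pics/top8.png",s["frame"]);s=snapshot("scene");cv2.imwrite("pics/scene8.png",s["frame"])
print(state()["tcp_pos"],state()["wrist_force"])
E
```

```text
time: 16.52
tcp_pos: [465.3, -56.7, 92.8]
orientation: [3.141, -0.0, 1.243]
wrist_force: [0.2, -0.2, -1.3]
opening: 22.8
time: 17.02
tcp_pos: [465.4, -57.0, 9.5]
orientation: [-3.14, 0.0, 1.251]
wrist_force: [0.5, 0.2, -1.3]
opening: 22.7
[466.4659067  -57.16398686  11.04368054] [ 0.35908341 -0.80500998 -1.63699756]
```

View pics/scene8.png

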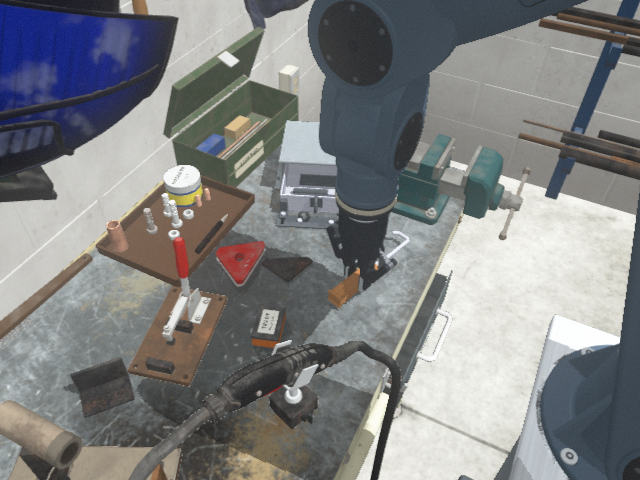

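Lower the last few mm, feeling for the table.

```bash
python3 -m crank '[1,0,0,-0.2,0,1,0,0,-0.1,0,1,0,0,0,0,1,0,0,0,0]'; python3 -m crank '[1,0,0,-0.1,0,1,0,0,0,0,1,0,0,0,0]'
```

```text
time: 17.45
tcp_pos: [466.1, -57.1, 7.6]
orientation: [3.141, -0.0, 1.249]
wrist_force: [-1.0, -0.4, -0.7]
opening: 22.5
time: 17.7
tcp_pos: [465.8, -57.1, 6.3]
orientation: [-3.142, -0.0, 1.248]
wrist_force: [0.1, -0.3, -1.5]
opening: 22.6
```

```bash
python3 -m crank '[1,0,0,-0.1,0,1,0,0,0,0,1,0,0,0,0]'
```

```text
time: 17.95
tcp_pos: [465.9, -57.1, 5.9]
orientation: [3.141, -0.0, 1.248]
wrist_force: [-4.5, 1.2, 16.0]
opening: 22.6
```

```bash
python3 -m crank '[1,0,0,0.1,0,0.3,0,0,0,0,0,0,0,0,0,-0.5,0,0,0,0,-1,0,0,0,0,-1,0,0,0,0,-1,0,0,0,0,-1,0,0,0,0]'; python3 -m crank '[-1,0,0,1,0,-1,0,0,2,0,-1,0,0,4,0,-1,0,0,4,0,-1,0,0,4,0,-1,0,0,4,0,-1,-2,0.5,2,0,-1,0,0,0,0]';python3 - <<'E'
from h import *
import pickle
for n in ["top","scene","wrist"]:
    s=snapshot(n);cv2.imwrite(f"pics/{n}9.png",s["frame"]);pickle.dump(s,open(n+"9.pkl","wb"))
E
```

```text
time: 18.62
tcp_pos: [465.8, -57.1, 6.3]
orientation: [-3.142, 0.0, 1.248]
wrist_force: [0.1, 0.1, -0.2]
opening: 85.4
time: 19.28
tcp_pos: [445.9, -51.9, 220.9]
orientation: [3.136, -0.001, 1.248]
wrist_force: [0.2, -0.6, 0.3]
opening: 85.3
```

View pics/scene9.png

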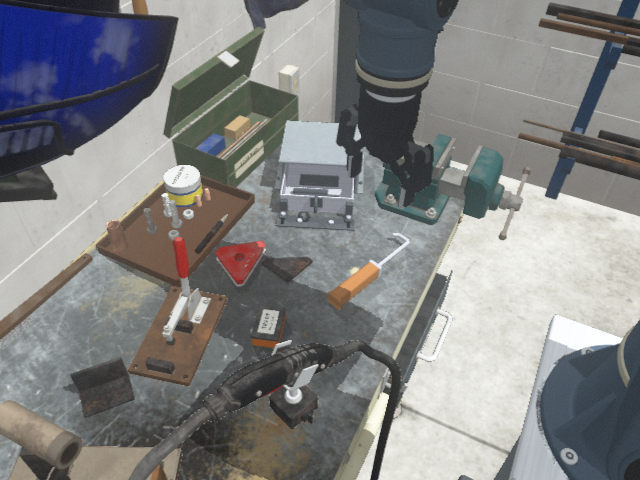

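View pics/wrist9.png

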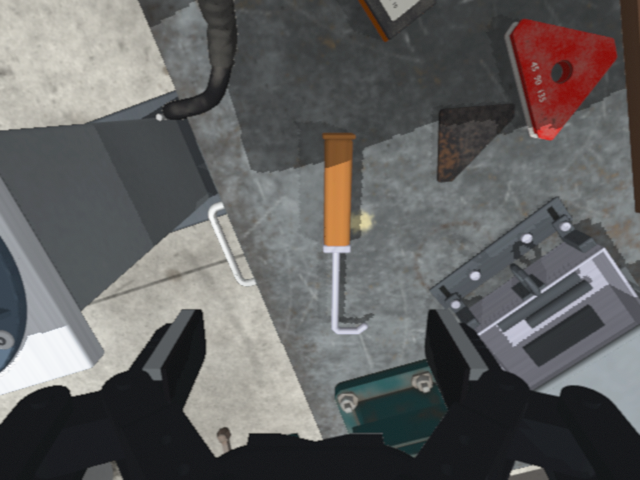

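```bash
python3 - <<'E'
from h import *
import pickle
np.set_printoptions(precision=1,suppress=True)
X=np.array([.3878,-.9217,0]);Y=np.array([.9217,.3878,0]);m=np.array([634,-254,0])
t=pickle.load(open("wrist9.pkl","rb"))
K=t["camera_matrix"];Z=t["range_z"]
v,u=np.mgrid[:480,:640];P=np.stack([(u-K[0,2])/K[0,0]*Z,-(v-K[1,2])/K[1,1]*Z,-Z,np.ones_like(Z)],-1)@t["extrinsics"].T
q=P[...,:3]-m;x=q@X;y=q@Y;z=q[...,2]
k=(Z>0)&(x>-75)&(x<-50)&(abs(y)<54)&(abs(y)>22)&(z>8)&(z<36)
print(k.sum(),np.linalg.lstsq(np.c_[y[k],np.ones(k.sum())],x[k],rcond=None)[0],np.median(x[k]))
for p in [(339,150),(339,190),(338,235),(337,270),(336,310),(349,331)]: print(p,w(t,*p))
a=cv2.absdiff(pickle.load(open("scene.pkl","rb"))["frame"],pickle.load(open("scene9.pkl","rb"))["frame"])
print("bystander diff magnet/gusset/box",a[240:285,215:312].mean(),a[305:350,248:288].mean())
print(state()["dq"])
E
```

```text
1330 [  0.  -61.7] -61.67823654283738
(339, 150) [479.8 -15.7  26. ]
(339, 190) [469.5 -48.5  27. ]
(338, 235) [456.2 -88.3  26.1]
(337, 270) [ 444.  -126.2   15. ]
(336, 310) [ 430.  -167.2   16.4]
(349, 331) [ 435.4 -194.4   16.9]
bystander diff magnet/gusset/box 10.716533027873234 10.213148148148148
[-0.  0. -0. -0. -0. -0.]
```

```bash
python3 -c "
from cell import close_job
print(close_job())"
```

```text
the job is handed in; nothing more can be done
None
```

The tray is out at the stop, the hook is off it and lying flat on the worktop, and I handed the job in at about 19.3 s. No verdict was reported.

**Pull:** I put the hook through the ring and drew the tray out about 64 mm. The wrist force was 4–5 N while it slid. I crept onto the posts, where the highest reading was about 15 N. I then backed off slightly and held 12–13 N for about 1.3 s.

**Final checks:**
- **Tray:** the last wrist-camera depth image puts the front face 61.7 mm out from the mouth, square to the bay. That agrees with where I measured the post faces (about 61.5 mm).
- **Hook:** the handle top is at 26–27 mm and the rod top at 15–17 mm. That is flat to within the depth noise. The hook end is about 170 mm from the ring.
- **Bystanders:** the box, magnet and gusset look unmoved in the before and after pictures. A rough image difference there came out at about 10 grey levels, which I put down to noise and changed shadows. I did not measure their positions.

**Not seen directly:** the arm hid the ring during insertion, so I knew the hook was in it only from the forces. I never measured the stop bar's origin. The tray's distance inward of it is inferred from the tray bearing on the posts, which stand within 7 mm of it.

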